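Set the stall's counter scale to 550 g

TASK

Set the counter scale for a 550 g portion: push the large brass poise along its beam until it clicks into the 500 g notch, and the small brass poise along its beam until it clicks into the 50 g notch (the notch at the red line on each beam). Only push the poises gently with the fingertips: do not squeeze them or lift them and the beam off its rest, and leave the knife, lemon, tub and bottle around the scale where they stand. Finish clear of the scale.

Things in the scene. Friction and masses are not known exactly. Their poses are not given: they have to be found in the camera images.
- scale: Blue two-beam counter scale, fixed on the counter, 520 x 130 mm. Origin: underside, under its middle. Its y axis runs along the beams from the round steel pan (centre y = -165 mm, 164 mm across, top 104 mm high) to the beams' tip (y = +250 mm, in a fork 128 mm high and 22 mm wide); x points away from the robot. Beams pivot at y = -55 mm between two cheeks at x = -60 and +60 mm, 116 mm high.
- beam (a joint): Angle (rad) of the beam assembly, with both poises, about its pivot: 0 with its tip down on the rest, as at the start and as it must stay; up to 0.06 as the tip lifts. Two white ruled strips 44 mm wide, face 101 mm above the counter, centred at the scale's x = +28 mm (far, large poise) and x = -28 mm (near, small poise), each with a notched steel rib 8 mm wide along its middle, rib top 112 mm up.
- big_poise (a joint): Place of the large poise along the far beam (m): 0 at the zero notch (scale's y = -5 mm), growing along +y to the tip, 11 notches 0.022 apart, 100 g each: 500 g, the sixth, at 0.110. It may start in a notch or between two. Stops at -0.004 and 0.224. Takes about 1 N between notches and 6 N to climb out of one; a notch draws it to its middle from up to about 5 mm either side.
- small_poise (a joint): Place of the small poise along the near beam (m): same zero, direction, notches and stops, 10 g a notch: 50 g, the sixth, at 0.110. About 0.7 N between notches and 4 N to climb out of one.
- big_pin (a joint): Height (m) of the spring pin with a black button (10 mm across, 4 mm high) on top of the large poise: 0 when the pin, on a small roller, has dropped into a notch, 0.0024 when it rides on the rib between notches.
- small_pin (a joint): The same for the small poise: 0 in a notch, 0.0024 between notches.
- big_poise_top (a point): Middle of the top face of the large poise, a brass block 30 mm wide (across the beam), 30 mm long (along it) and 47 mm high; its underside is 103 mm and its top 150 mm above the counter. Black index lines mark its middle. It is guided on the beam and cannot turn or come off.
- small_poise_top (a point): Middle of the top face of the small poise, a brass block 24 mm wide (across the beam), 22 mm long (along it) and 40 mm high; underside 103 mm and top 143 mm above the counter.
- mark_500 (a point): Middle of the 500 g notch of the far beam, the one with the wide red line across the white strip (other notches have thin black lines), at the top of the rib (112 mm above the counter). The large poise is right when its middle is over this point.
- mark_50 (a point): Middle of the 50 g notch of the near beam, the one with the wide red line, at the top of the rib (112 mm above the counter). The small poise is right when its middle is over this point.
- oyster_knife: Loose oyster knife lying in front of the scale, 150 mm long along its x axis, 30 mm wide and 28 mm high; origin on the counter under its guard, wooden handle (86 mm) to -x. Leave alone.
- half_lemon: Loose half lemon, cut face down, 60 mm across, 40 mm high; origin at the middle of its underside. Leave alone.
- tub: Loose empty white tub behind the scale, 100 mm across, 65 mm high; origin at the middle of its underside. Leave alone.
- sauce: Loose red sauce bottle behind the scale, 54 mm across, 150 mm high; origin at the middle of its underside. Leave alone.

How it is judged:
By the outcome, as a careful person would: the job done as asked, in the order asked, and still so for the second after the job is handed in, with the robot touching nothing.
It also fails if it takes over 51 s, if anything falls off the work surface, if the arm or the gripper's body presses on something with over 40 N, if the wrist force passes 120 N, or if a joint passes its speed limit or range.

ROBOT

A 6-joint arm with a two-finger parallel gripper is mounted at the origin on the work surface. World frame = base frame: x ahead of the robot, y to its left, z up, the work surface at z = 0. Lengths are in mm, angles in rad, forces in N, time in s.
With the tool pointing down it reaches from about 375 to 975 mm from the base axis. Payload 3.8 kg.
Tool frame: the origin (TCP) lies midway between the tips of the shut fingers; the grasp point (between the pads) lies 19 mm behind it (ctrl.grasp_offset is the distance from the TCP to the grasp point, in mm); z points along the fingers, y is the line along which they close (so a half turn about z gives the same grasp; the last joint's range is limited). The gripper opens to 85 mm and grips with 20 to 120 N. Pads are 22 mm wide; open, the fingers measure 114 mm over their backs; the gripper's body (76 mm by 85 mm) begins 54 mm behind the grasp point. The pads swing forward as they close: fully open they stand 13 mm farther back than shut.
Start: joints at [1.109, 0.264, 1.604, -0, 1.274, -0.037], TCP at [278.191, 615.002, 231.28] pointing down, gripper open.
Joint ranges: [-2.63, 2.63], [-0.94, 2.18], [0.31, 2.57], [-1.31, 4.45], [0, 2.66], [-2.55, 2.55]. Speed limits (rad/s): [2.57, 2.57, 3.14, 3.14, 3.14, 3.14].

INTERFACE

Orientations are given as a unit quaternion [w, x, y, z].
In Python, from plant import ctrl gives the robot as it stands.
- The arm moves only by the tool apply_moves, never from a script. Its argument "commands" is a list of rows, each a list of 4 numbers: the shift along the tool's x, y, z in cm, then the turn about the tool's z in rad. A call has 1 to 20 rows; each row shifts and turns the commanded pose from where the row before left it, along the tool's axes as they then stand; what a row does not reach is not made up. A row lasts 1/10 s, in which the tool goes at most 50 mm and 8.59 degrees, less where a joint would pass 70% of its speed; a pose out of reach is approached as far as the arm can. A call with a gripper value outside its range is refused whole. "jaw" is the opening, from 0 (shut) to 1 (fully open), set as the call begins (left out, the last holds). The fingers move at their own pace and stop on an object; the grip force is fixed at half the most. Time passes only in rows, so rows that do not move let the fingers close. It gives the time, the measured TCP pose, the force and the opening at its end, in the units of the state.
- ctrl.get_obs(): the state, without advancing time (a new reading comes with each control period).
- ctrl.camera(name): name is "side" or "top"; returns (picture, depth): 400x640x3 uint8, blue, green, red; 400x640 float32, mm along the optical axis (not along the pixel's ray), 0 where there is no reading.
- ctrl.calibration(name): a dict with "vfov" (degrees; the focal length in pixels is half the picture's height over the tangent of half this angle, whatever the lens; pixels are square), "cx", "cy" (the principal point, pixels), "dist_coeffs" ([k1, k2, p1, p2, k3] as OpenCV has them; the pictures are not rectified), "R" (3x3) and "t" (3): a world point X has camera coordinates R X + t. Camera axes: x right, y down, z forward; pixel columns grow to the right and rows downward; lengths in mm; the calibration is good to about 2 mm. A picture is of the moment at which its call begins. calibration takes no time and is no camera call.
- ctrl.hand_in(): hands the job in, once; it reports no verdict.
The state is a dict: "t": time; "joint_pos": joint angles; "joint_velocities": joint speeds; "effort": joint torques, N m; "tool_pos": TCP position; "tool_rot": TCP orientation; "ft_force": force on the tool from outside, world axes, zero at the start; "wrist_torque": the same for the moment, N m; "gripper_width": opening from 0.0 (shut) to 1.0 (fully open).
Only numpy, scipy, OpenCV 4.12 (cv2) and the standard library are available. Lean on these libraries where they do the work, as an engineer would, in place of code of your own. Each camera call takes 0.05 s, during which the arm holds its last target. There are 200 camera calls.

## Working session

There is one attempt and no reset: what is moved stays moved. The work goes in short steps, Python scripts to look and compute and a tool call to move; the robot and the scene stay as the last step left them, time stands still between calls to the robot, and variables do not carry over. Pictures are saved under pics/ and viewed, on a budget of 10 in all, crops included, one or two more only if the job needs it, and the job is handed in when it is done.

Besides the shell and the picture viewer there is one more tool, called after "Emit:" as name(argument=value, ...) on one line, values as JSON. apply_moves: Moves the arm, as the interface text tells. Its arguments: {"type":"object","properties":{"commands":{"type":"array"},"jaw":{"type":"number"}},"required":["commands"]}

```bash
mkdir -p pics; ls
python3 - <<'E'
from plant import ctrl
import cv2,numpy as np
for n in("side","top"):
    p,d=ctrl.camera(n); cv2.imwrite(f"pics/{n}0.png",p); np.save(f"pics/{n}0.npy",d)
    c=ctrl.calibration(n); print(n,c)
o=ctrl.get_obs();print(o['t'],o['tool_pos'],o['tool_rot'],o['gripper_width'])
E
```

```text
pics
side {'vfov': 50.917571128474286, 'cx': 319.83028404577703, 'cy': 194.80178668410042, 'dist_coeffs': array([-0.07896192,  0.        ,  0.        ,  0.        ,  0.        ]), 'R': array([[ 0.99791161, -0.06450718, -0.00335279],
       [-0.05194456, -0.77055297, -0.63525577],
       [ 0.03839506,  0.63410326, -0.77229455]]), 't': array([-546.68319499,   79.45904445,  808.96865272])}
top {'vfov': 51.827673847934065, 'cx': 319.028104206019, 'cy': 197.97525702792672, 'dist_coeffs': array([-0.0222929,  0.       ,  0.       ,  0.       ,  0.       ]), 'R': array([[-0.02674547, -0.99963783, -0.00298232],
       [-0.98594553,  0.02687107, -0.16489199],
       [ 0.1649124 , -0.0014697 , -0.98630712]]), 't': array([ 10.39794034, 581.98343011, 831.05888982])}
0.1 [277.89949056 614.39771477 230.07030942] [-2.55098427e-04  2.10811593e-01  9.77526159e-01 -1.00743855e-03] 1.0036955115421298
```

View pics/top0.png

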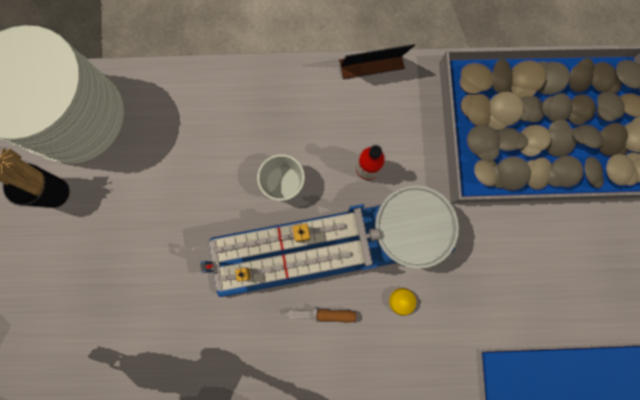

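View pics/side0.png

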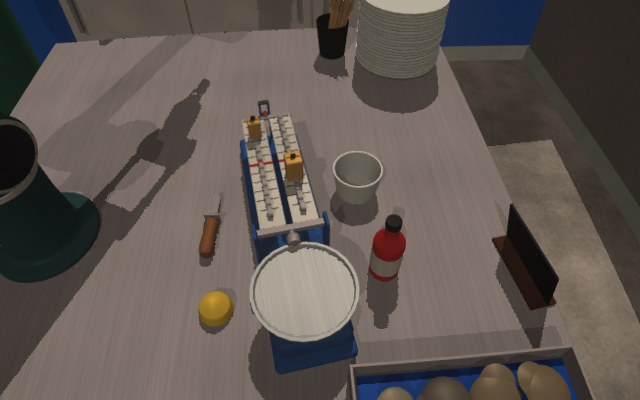

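Top view: the scale has its pan at (417,227) on the robot's right and its tip at (208,267). The large poise is at (302,232) and needs to go toward the tip. The small poise is at (243,273) and needs to go toward the pan. The red lines are near (281,240) and (286,266).

```bash
cat > h.py <<'E'
import cv2,numpy as np
from plant import ctrl
def cast(n,uv,z):
    c=ctrl.calibration(n);f=200/np.tan(np.radians(c['vfov']/2))
    K=np.array([[f,0,c['cx']],[0,f,c['cy']],[0,0,1]])
    q=cv2.undistortPoints(np.array([[uv]],float),K,np.array(c['dist_coeffs']))[0,0]
    R,t=c['R'],c['t'];o=-R.T@t;r=R.T@np.array([q[0],q[1],1]);return o+r*(z-o[2])/r[2]
def blobs(m,amin=8):
    n,l,s,c=cv2.connectedComponentsWithStats(m.astype(np.uint8));
    return [(tuple(c[i].round(1)),tuple(s[i])) for i in range(1,n) if s[i][4]>=amin]
E
python3 - <<'E'
from h import *
for n,box in(("top",(200,195,380,300)),("side",(235,90,330,245))):
    p=cv2.imread(f"pics/{n}0.png");x0,y0,x1,y1=box
    h=cv2.cvtColor(p,cv2.COLOR_BGR2HSV);H,S,V=[h[...,i].astype(int) for i in range(3)]
    roi=np.zeros(H.shape,bool);roi[y0:y1,x0:x1]=1
    for nm,m,z in(("brass",(H>9)&(H<28)&(S>120)&(V>110),146),("red",((H<6)|(H>172))&(S>110)&(V>80),101)):
        for c,s in blobs(m&roi): print(n,nm,c,s,cast(n,c,z).round(1))
    cv2.imwrite(f"pics/{n}0c.png",cv2.resize(p[y0:y1,x0:x1],None,fx=4.2 if n=="top" else 3.8,fy=4.2 if n=="top" else 3.8,interpolation=cv2.INTER_CUBIC))
p=cv2.imread("pics/top0.png");d=np.load("pics/top0.npy")
g=p[150:300,360:480]; print("pan",cast("top",(417.5,227),104).round(1),"tip",cast("top",(208,267),128).round(1))
for nm,uv,z in(("sauce",(372,158),150),("tub",(281,178),65)): print(nm,cast("top",uv,z).round(1))
E
```

```text
top brass (np.float64(300.8), np.float64(232.2)) (np.int32(292), np.int32(224), np.int32(18), np.int32(17), np.int32(234)) [501.8  30.6 146. ]
top brass (np.float64(241.4), np.float64(274.1)) (np.int32(235), np.int32(268), np.int32(13), np.int32(13), np.int32(126)) [427.4 141.6 146. ]
top red (np.float64(280.0), np.float64(238.6)) (np.int32(278), np.int32(228), np.int32(6), np.int32(22), np.int32(53)) [494.  74. 101.]
top red (np.float64(284.9), np.float64(265.8)) (np.int32(282), np.int32(255), np.int32(6), np.int32(23), np.int32(51)) [440.7  65.  101. ]
top red (np.float64(208.7), np.float64(266.0)) (np.int32(206), np.int32(264), np.int32(7), np.int32(5), np.int32(30)) [444.1 214.4 101. ]
side brass (np.float64(252.8), np.float64(121.3)) (np.int32(247), np.int32(117), np.int32(13), np.int32(9), np.int32(61)) [428.8 136.1 146. ]
side brass (np.float64(292.6), np.float64(157.7)) (np.int32(284), np.int32(151), np.int32(18), np.int32(14), np.int32(170)) [502.6  33.4 146. ]
side red (np.float64(264.4), np.float64(112.5)) (np.int32(263), np.int32(111), np.int32(4), np.int32(4), np.int32(13)) [444.6 215.9 101. ]
side red (np.float64(280.8), np.float64(160.1)) (np.int32(278), np.int32(159), np.int32(6), np.int32(3), np.int32(13)) [478.7  73.  101. ]
side red (np.float64(265.4), np.float64(161.9)) (np.int32(258), np.int32(160), np.int32(15), np.int32(5), np.int32(30)) [449.6  70.3 101. ]
side red (np.float64(253.5), np.float64(165.0)) (np.int32(249), np.int32(164), np.int32(10), np.int32(3), np.int32(22)) [427.3  63.7 101. ]
pan [ 509.3 -198.3  104. ] tip [442.  208.4 128. ]
sauce [ 640.  -108.8  150. ]
tub [624.2  73.9  65. ]
```

View pics/top0c.png

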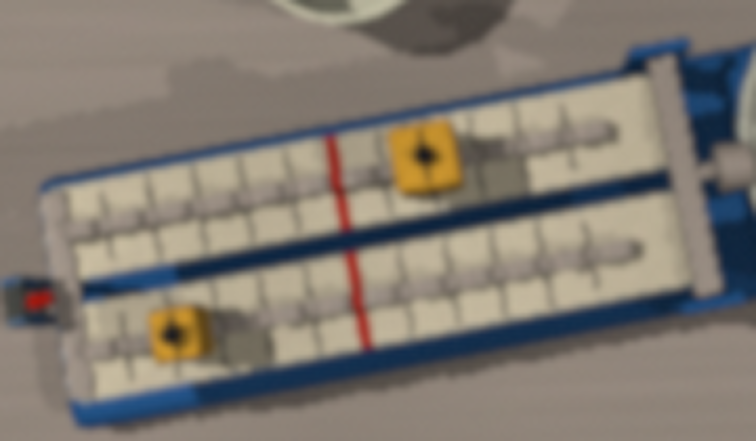

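Emit:
apply_moves(commands=[[-3.1,-3.15,0,0],[-3.1,-3.15,0,0],[-3.1,-3.15,0,0],[-3.1,-3.15,0,0],[-3.1,-3.15,0,0],[-3.1,-3.15,0,0],[-3.1,-3.15,0,0],[-3.1,-3.15,0,0],[-3.1,-3.15,0,0],[-3.1,-3.15,0,0],[-3.1,-3.15,0,0],[-3.1,-3.15,0,0],[-3.1,-3.15,0,0],[-3.1,-3.15,0,0],[-3.1,-3.15,0,0],[0,0,0,0.14],[0,0,0,0.14],[0,0,0,0.14],[0,0,0,0.14],[0,0,0,0.14]], jaw=0)

```text
t: 2.1
tool_pos: [506.7, -7.3, 230.7]
tool_rot: [-0.0, 0.536, 0.844, -0.0]
ft_force: [0.5, 0.3, -0.6]
gripper_width: 0.001
```

Emit:
apply_moves(commands=[[0,0,0,0.144],[0,0,0,0.144],[0,0,1.5,0],[0,0,1.5,0],[0,0,0,0],[0,0,0,0]])

```text
t: 2.7
tool_pos: [506.1, -7.1, 199.7]
tool_rot: [-0.001, 0.649, 0.761, -0.001]
ft_force: [-0.2, 0.4, 0.6]
gripper_width: 0.0
```

Run:
```python
from h import *
p,d=ctrl.camera("side");cv2.imwrite("pics/s1.png",cv2.resize(p[60:260,210:360],None,fx=3,fy=3,interpolation=cv2.INTER_CUBIC))
```

```text
(no output)
```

View pics/s1.png

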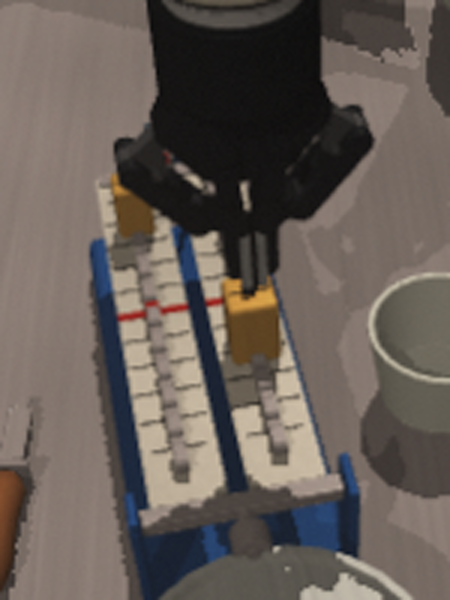

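The closed fingertips are centred over the far beam on the pan side of the large poise, with nothing else near them. I'll lower them now.

Emit:
apply_moves(commands=[[0,0,2,0],[0,0,2,0],[0,0,2,0],[0,0,1.2,0],[0,0,0.5,0],[0,0,0,0],[0,0,0,0]])

```text
t: 3.45
tool_pos: [508.0, -7.2, 125.2]
tool_rot: [0.001, 0.649, 0.761, 0.0]
ft_force: [0.9, -0.1, 0.5]
gripper_width: 0.005
```

Emit:
apply_moves(commands=[[0.2,0,0,0],[0.2,0,0,0],[0.2,0,0,0],[0.2,0,0,0],[0.1,0,0,0],[0.1,0,0,0],[0,0,0,0]])

```text
t: 4.15
tool_pos: [505.5, 2.8, 124.3]
tool_rot: [-0.0, 0.649, 0.761, -0.0]
ft_force: [0.6, -0.6, -0.0]
gripper_width: -0.001
```

Emit:
apply_moves(commands=[[0.1,0,0,0],[0.1,0,0,0],[0.1,0,0,0]])

```text
t: 4.45
tool_pos: [505.1, 5.6, 124.3]
tool_rot: [0.0, 0.649, 0.761, -0.0]
ft_force: [0.9, -1.0, 0.5]
gripper_width: -0.002
```

Emit:
apply_moves(commands=[[0.1,0,0,0],[0.1,0,0,0],[0.1,0,0,0]])

```text
t: 4.75
tool_pos: [504.8, 7.6, 124.3]
tool_rot: [0.001, 0.649, 0.761, -0.001]
ft_force: [1.5, -4.4, -0.4]
gripper_width: -0.002
```

Emit:
apply_moves(commands=[[0.1,0,0,0],[0.1,0,0,0],[0.1,0,0,0]])

```text
t: 5.05
tool_pos: [504.1, 11.8, 124.3]
tool_rot: [-0.0, 0.649, 0.761, 0.0]
ft_force: [-0.7, -2.2, -0.6]
gripper_width: -0.003
```

Emit:
apply_moves(commands=[[0.1,0,0,0],[0.1,0,0,0],[0.1,0,0,0]])

```text
t: 5.35
tool_pos: [503.6, 14.9, 124.3]
tool_rot: [-0.0, 0.649, 0.761, 0.0]
ft_force: [-0.3, -2.0, 0.2]
gripper_width: -0.005
```

Run:
```python
from h import *
for n in("top","side"):
    p,d=ctrl.camera(n);cv2.imwrite(f"pics/{n}2.png",p)
    a=p[195:300,200:380] if n=="top" else p[80:230,225:345]
    cv2.imwrite(f"pics/{n}2c.png",cv2.resize(a,None,fx=4,fy=4,interpolation=cv2.INTER_CUBIC))
```

```text
(no output)
```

View pics/side2c.png

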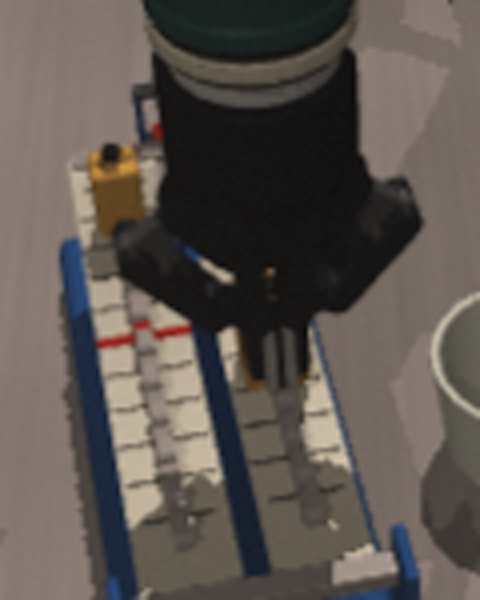

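The far beam's poise is moving cleanly. The climb-out force peaked at 4.4 N near TCP y≈7, which matches the 300 g notch. The target is therefore 44 mm further on, with TCP y≈50 at the notch centre, so I plan to stop about 2 mm short and let the notch draw it in.

Emit:
apply_moves(commands=[[0.2,0,0,0],[0.2,0,0,0],[0.2,0,0,0],[0.2,0,0,0],[0.1,0,0,0],[0.1,0,0,0]])

```text
t: 6.05
tool_pos: [502.2, 24.8, 124.3]
tool_rot: [-0.0, 0.649, 0.761, 0.0]
ft_force: [-0.5, -0.3, -0.6]
gripper_width: -0.0
```

Emit:
apply_moves(commands=[[0.1,0,0,0],[0.1,0,0,0]])

```text
t: 6.25
tool_pos: [501.8, 26.6, 124.3]
tool_rot: [-0.0, 0.649, 0.761, 0.0]
ft_force: [-0.5, 0.0, -0.8]
gripper_width: -0.001
```

Emit:
apply_moves(commands=[[0.1,0,0,0],[0.1,0,0,0]])

```text
t: 6.45
tool_pos: [501.6, 27.8, 124.3]
tool_rot: [0.001, 0.649, 0.761, -0.0]
ft_force: [0.5, -5.1, -0.5]
gripper_width: 0.001
```

Emit:
apply_moves(commands=[[0.1,0,0,0],[0.1,0,0,0]])

```text
t: 6.65
tool_pos: [501.4, 29.3, 124.3]
tool_rot: [0.001, 0.649, 0.761, -0.001]
ft_force: [0.7, -5.0, -1.0]
gripper_width: 0.005
```

Emit:
apply_moves(commands=[[0.1,0,0,0],[0.1,0,0,0]])

```text
t: 6.85
tool_pos: [500.9, 32.1, 124.3]
tool_rot: [0.0, 0.649, 0.761, -0.0]
ft_force: [0.1, -2.1, -0.1]
gripper_width: -0.002
```

Emit:
apply_moves(commands=[[0.1,0,0,0],[0.1,0,0,0],[0.1,0,0,0],[0.1,0,0,0]])

```text
t: 7.25
tool_pos: [500.2, 36.6, 124.3]
tool_rot: [-0.0, 0.649, 0.761, 0.0]
ft_force: [1.0, -1.2, 0.3]
gripper_width: -0.001
```

Notch 4 drew the poise in before y=24.8 and made contact again at about 27, so the 500 g notch is at TCP y≈48.7. I'll stop at about 46.5.

Emit:
apply_moves(commands=[[0.2,0,0,0],[0.2,0,0,0],[0.1,0,0,0],[0.1,0,0,0],[0.1,0,0,0],[0,0,0,0]])

```text
t: 7.85
tool_pos: [499.0, 43.6, 124.2]
tool_rot: [-0.0, 0.649, 0.761, 0.0]
ft_force: [1.5, 0.7, 0.5]
gripper_width: 0.002
```

Emit:
apply_moves(commands=[[0.1,0,0,0],[0.1,0,0,0],[0,0,0,0],[0,0,0,0]])

```text
t: 8.25
tool_pos: [498.8, 45.3, 124.3]
tool_rot: [-0.0, 0.649, 0.761, 0.0]
ft_force: [0.2, 0.6, 0.3]
gripper_width: -0.005
```

Emit:
apply_moves(commands=[[-0.5,0,0,0],[-1,0,0,0],[0,0,-2,0],[0,0,-4,0],[0,0,-4,0],[3.8,-1.4,0,0],[3.8,-1.4,0,0],[4,-1.4,0,0],[4,-1.3,0,0],[0,0,0,0],[0,0,0,0]])

```text
t: 9.35
tool_pos: [422.3, 175.8, 224.4]
tool_rot: [0.0, 0.648, 0.761, -0.0]
ft_force: [-0.0, -0.6, -0.5]
gripper_width: 0.0
```

Run:
```python
from h import *
o=[]
for n,b in(("side",(75,235,225,345)),("top",(195,300,200,380))):
    p,d=ctrl.camera(n);cv2.imwrite(f"pics/{n}3.png",p)
    a=p[b[0]:b[1],b[2]:b[3]]
    o.append(cv2.resize(a,None,fx=480/a.shape[0]*.83,fy=480/a.shape[0]*.83,interpolation=cv2.INTER_CUBIC) if n=="side" else cv2.resize(a,(490,286),interpolation=cv2.INTER_CUBIC))
H=max(i.shape[0] for i in o)
cv2.imwrite("pics/v3.png",np.hstack([cv2.copyMakeBorder(i,0,H-i.shape[0],0,0,cv2.BORDER_CONSTANT) for i in o]))
```

```text
(no output)
```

View pics/v3.png

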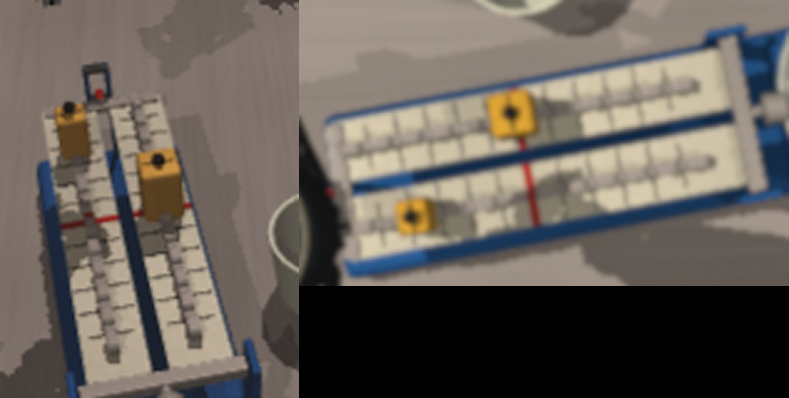

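The large poise now straddles the red line in both views: top crop (511,113), line at x≈513–525 below it. The fingers stand beyond the small poise on the tip side. I'll lower them and push the small poise toward the pan.

Emit:
apply_moves(commands=[[0,0,2.5,0],[0,0,2.5,0],[0,0,2.5,0],[0,0,1.5,0],[0,0,1,0],[0,0,0.3,0],[0,0,0,0],[0,0,0,0]])

```text
t: 10.25
tool_pos: [423.3, 175.8, 122.2]
tool_rot: [0.0, 0.649, 0.761, 0.001]
ft_force: [-0.2, 0.2, -0.9]
gripper_width: 0.0
```

Emit:
apply_moves(commands=[[-0.2,0,0,0],[-0.2,0,0,0],[-0.2,0,0,0],[-0.1,0,0,0],[-0.1,0,0,0],[-0.1,0,0,0]])

```text
t: 10.85
tool_pos: [423.7, 166.8, 121.3]
tool_rot: [-0.0, 0.649, 0.761, -0.0]
ft_force: [0.1, 0.4, 0.2]
gripper_width: 0.001
```

Emit:
apply_moves(commands=[[-0.1,0,0,0],[-0.1,0,0,0]])

```text
t: 11.05
tool_pos: [424.0, 165.0, 121.3]
tool_rot: [-0.0, 0.649, 0.761, 0.0]
ft_force: [-1.0, 1.4, -0.1]
gripper_width: 0.005
```

Emit:
apply_moves(commands=[[-0.1,0,0,0],[-0.1,0,0,0]])

```text
t: 11.25
tool_pos: [424.3, 163.0, 121.3]
tool_rot: [-0.0, 0.649, 0.761, 0.0]
ft_force: [-0.3, 1.4, 0.4]
gripper_width: -0.001
```

Emit:
apply_moves(commands=[[-0.1,0,0,0],[-0.1,0,0,0]])

```text
t: 11.45
tool_pos: [424.6, 161.0, 121.3]
tool_rot: [-0.0, 0.649, 0.761, 0.0]
ft_force: [0.4, 0.8, -0.3]
gripper_width: -0.003
```

Emit:
apply_moves(commands=[[-0.1,0,0,0],[-0.1,0,0,0]])

```text
t: 11.65
tool_pos: [424.9, 158.9, 121.3]
tool_rot: [0.0, 0.649, 0.761, -0.0]
ft_force: [0.1, 1.0, 0.9]
gripper_width: 0.0
```

Emit:
apply_moves(commands=[[-0.1,0,0,0],[-0.1,0,0,0]])

```text
t: 11.85
tool_pos: [425.3, 156.7, 121.3]
tool_rot: [0.0, 0.649, 0.761, -0.0]
ft_force: [1.0, 0.2, 0.6]
gripper_width: 0.001
```

Emit:
apply_moves(commands=[[-0.1,0,0,0],[-0.1,0,0,0]])

```text
t: 12.05
tool_pos: [425.6, 154.8, 121.3]
tool_rot: [0.0, 0.649, 0.761, -0.0]
ft_force: [0.0, -0.4, -0.9]
gripper_width: 0.002
```

Emit:
apply_moves(commands=[[-0.1,0,0,0],[-0.1,0,0,0]])

```text
t: 12.25
tool_pos: [425.9, 152.9, 121.3]
tool_rot: [0.0, 0.649, 0.761, -0.0]
ft_force: [-0.2, -0.3, 0.1]
gripper_width: 0.002
```

The poise rode along the rib, then the force vanished at y≈157, so it has dropped into notch 8. I expect climb-out near 152, and the 50 g notch 66 mm further on.

Emit:
apply_moves(commands=[[-0.1,0,0,0]])

```text
t: 12.35
tool_pos: [426.1, 152.0, 121.3]
tool_rot: [0.0, 0.649, 0.761, -0.0]
ft_force: [-0.2, 0.7, -0.0]
gripper_width: -0.004
```

Emit:
apply_moves(commands=[[-0.1,0,0,0]])

```text
t: 12.45
tool_pos: [426.2, 151.5, 121.3]
tool_rot: [-0.0, 0.649, 0.761, 0.0]
ft_force: [-0.6, 4.1, 0.4]
gripper_width: 0.003
```

Emit:
apply_moves(commands=[[-0.1,0,0,0]])

```text
t: 12.55
tool_pos: [426.3, 150.8, 121.4]
tool_rot: [-0.001, 0.649, 0.761, 0.001]
ft_force: [-0.6, 3.9, 0.2]
gripper_width: -0.0
```

Emit:
apply_moves(commands=[[-0.1,0,0,0],[-0.1,0,0,0]])

```text
t: 12.75
tool_pos: [426.7, 148.2, 121.3]
tool_rot: [-0.0, 0.649, 0.761, 0.0]
ft_force: [-1.2, 2.3, 0.8]
gripper_width: -0.003
```

Emit:
apply_moves(commands=[[-0.2,0,0,0],[-0.2,0,0,0],[-0.2,0,0,0],[-0.2,0,0,0],[-0.2,0,0,0],[-0.2,0,0,0]])

```text
t: 13.35
tool_pos: [428.7, 135.9, 121.3]
tool_rot: [0.0, 0.649, 0.761, -0.0]
ft_force: [0.4, -0.0, -0.5]
gripper_width: -0.002
```

Emit:
apply_moves(commands=[[-0.1,0,0,0],[-0.1,0,0,0]])

```text
t: 13.55
tool_pos: [428.9, 133.9, 121.2]
tool_rot: [0.0, 0.649, 0.761, -0.0]
ft_force: [-0.0, 0.0, -0.3]
gripper_width: 0.0
```

Emit:
apply_moves(commands=[[-0.1,0,0,0],[-0.1,0,0,0]])

```text
t: 13.75
tool_pos: [429.2, 132.2, 121.2]
tool_rot: [0.0, 0.649, 0.761, -0.0]
ft_force: [-0.7, 0.3, -0.3]
gripper_width: -0.0
```

Emit:
apply_moves(commands=[[-0.1,0,0,0],[-0.1,0,0,0]])

```text
t: 13.95
tool_pos: [429.5, 130.3, 121.3]
tool_rot: [0.0, 0.649, 0.761, -0.0]
ft_force: [-0.7, 0.4, 0.4]
gripper_width: 0.0
```

Emit:
apply_moves(commands=[[-0.1,0,0,0],[-0.1,0,0,0]])

```text
t: 14.15
tool_pos: [429.7, 129.1, 121.3]
tool_rot: [-0.001, 0.649, 0.761, 0.0]
ft_force: [-1.0, 3.2, -0.0]
gripper_width: 0.005
```

Contact came at 151.8 and then about 130, so the next notches are at 108.4 and 86.7 (50 g). Independently, the red line at y=65 plus the half-lengths also gives 86.7. I'll stop near 89.5.

Emit:
apply_moves(commands=[[-0.1,0,0,0],[-0.1,0,0,0],[-0.1,0,0,0],[-0.2,0,0,0],[-0.2,0,0,0],[-0.2,0,0,0],[-0.2,0,0,0],[-0.2,0,0,0],[-0.2,0,0,0],[-0.2,0,0,0],[-0.1,0,0,0]])

```text
t: 15.25
tool_pos: [432.7, 110.2, 121.2]
tool_rot: [0.0, 0.649, 0.761, -0.0]
ft_force: [-0.8, 0.0, -0.3]
gripper_width: -0.003
```

Emit:
apply_moves(commands=[[-0.1,0,0,0],[-0.1,0,0,0],[-0.1,0,0,0],[-0.1,0,0,0]])

```text
t: 15.65
tool_pos: [433.2, 107.3, 121.3]
tool_rot: [-0.001, 0.649, 0.761, 0.001]
ft_force: [-1.1, 2.9, -0.4]
gripper_width: 0.0
```

Emit:
apply_moves(commands=[[-0.1,0,0,0],[-0.1,0,0,0]])

```text
t: 15.85
tool_pos: [433.6, 104.7, 121.3]
tool_rot: [-0.0, 0.649, 0.761, 0.0]
ft_force: [-0.7, 1.5, 1.4]
gripper_width: -0.002
```

Emit:
apply_moves(commands=[[-0.1,0,0,0],[-0.1,0,0,0],[-0.1,0,0,0],[-0.1,0,0,0],[-0.1,0,0,0],[-0.1,0,0,0]])

```text
t: 16.45
tool_pos: [434.6, 98.6, 121.3]
tool_rot: [0.0, 0.649, 0.761, -0.0]
ft_force: [0.3, 0.6, 1.1]
gripper_width: 0.002
```

Emit:
apply_moves(commands=[[-0.1,0,0,0],[-0.1,0,0,0],[-0.1,0,0,0],[-0.1,0,0,0],[-0.1,0,0,0],[-0.1,0,0,0],[-0.1,0,0,0],[-0.1,0,0,0],[0,0,0,0]])

```text
t: 17.35
tool_pos: [435.8, 90.6, 121.2]
tool_rot: [0.0, 0.649, 0.761, -0.0]
ft_force: [1.0, -0.2, -0.3]
gripper_width: -0.001
```

Emit:
apply_moves(commands=[[-0.1,0,0,0],[0,0,0,0],[0,0,0,0]])

```text
t: 17.65
tool_pos: [436.0, 89.8, 121.3]
tool_rot: [-0.0, 0.649, 0.761, -0.0]
ft_force: [-0.5, -0.5, -0.1]
gripper_width: 0.001
```

Zero force: it has dropped in. I'll back off, rise, and move clear toward +y.

Emit:
apply_moves(commands=[[0.5,0,0,0],[1,0,0,0],[0,0,-2,0],[0,0,-4,0],[0,0,-4,0],[4,-1,-1,0],[4.5,-1,0,0],[4.5,-1,0,0],[4.5,-1,0,0],[4.5,-1,0,0],[4.5,-1,0,0],[4.5,0,0,0],[4.5,0,0,0],[0,0,0,0],[0,0,0,0]])

```text
t: 19.15
tool_pos: [317.3, 446.8, 230.7]
tool_rot: [0.0, 0.648, 0.762, -0.001]
ft_force: [-0.3, -0.3, -0.4]
gripper_width: 0.001
```

Run:
```python
from h import *
o=[]
for n,b in(("side",(75,235,225,345)),("top",(195,300,200,380))):
    p,d=ctrl.camera(n);cv2.imwrite(f"pics/{n}4.png",p)
    a=p[b[0]:b[1],b[2]:b[3]]
    s=2.5 if n=="side" else 2.9
    o.append(cv2.resize(a,None,fx=s,fy=s,interpolation=cv2.INTER_CUBIC))
    if n=="top":
        hsv=cv2.cvtColor(p,cv2.COLOR_BGR2HSV);H,S,V=[hsv[...,i].astype(int) for i in range(3)]
        roi=np.zeros(H.shape,bool);roi[b[0]:b[1],b[2]:b[3]]=1
        q=cv2.imread("pics/top0.png")
        for c,s in blobs((H>9)&(H<28)&(S>120)&(V>110)&roi):
            x,y=c;r=s; k=p[r[1]:r[1]+r[3],r[0]:r[0]+r[2]].sum(2).astype(float); w=np.clip(260-k,0,None); yy,xx=np.mgrid[:k.shape[0],:k.shape[1]]
            print("brass",cast("top",c,148).round(1),"button",cast("top",(r[0]+(w*xx).sum()/w.sum(),r[1]+(w*yy).sum()/w.sum()),150).round(1) if w.sum() else None)
    q=cv2.imread(f"pics/{n}0.png");df=cv2.absdiff(p,q).max(2)
    for nm,bb in dict(top=dict(knife=(285,305,360,325),lemon=(385,285,420,318),tub=(255,152,308,203),sauce=(355,142,388,183)),side=dict(knife=(195,190,228,260),lemon=(195,288,235,330),tub=(330,150,385,205),sauce=(367,212,408,282)))[n].items():
        e=df[bb[1]:bb[3],bb[0]:bb[2]];print(n,nm,"changed px",int((e>40).sum()),"of",e.size)
H=max(i.shape[0] for i in o)
cv2.imwrite("pics/v4.png",np.hstack([cv2.copyMakeBorder(i,0,H-i.shape[0],0,0,cv2.BORDER_CONSTANT) for i in o]))
```

```text
side knife changed px 153 of 2310
side lemon changed px 0 of 1680
side tub changed px 0 of 3025
side sauce changed px 0 of 2870
brass [494.7  73.9 148. ] button [492.6  71.4 150. ]
brass [440.2  63.1 148. ] button [440.3  62.5 150. ]
top knife changed px 0 of 1500
top lemon changed px 0 of 1155
top tub changed px 0 of 2703
top sauce changed px 0 of 1353
```

View pics/v4.png

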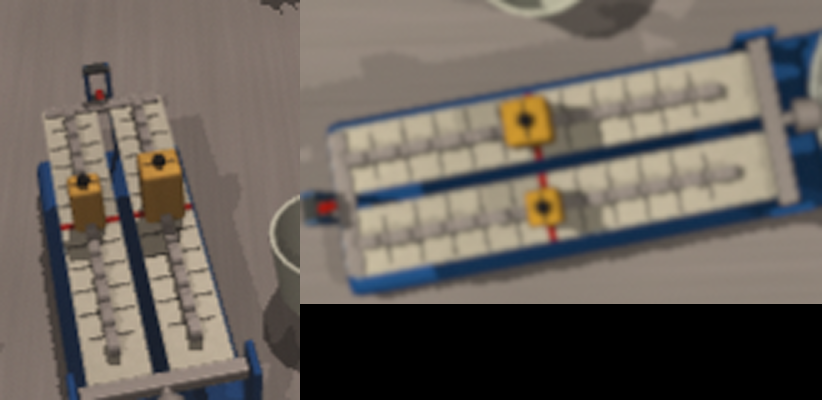

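Both poises sit on their red lines: top crop (525,121) and (543,207). The beam tip is still down in the fork. The top view shows nothing else moved.

```bash
python3 -c "
from plant import ctrl
print(ctrl.hand_in(), ctrl.get_obs()['t'])"
```

```text
the job is handed in; nothing more can be done
the job is handed in; nothing more can be done
```

The scale is set for 550 g and the job is handed in, with the arm clear of the scale at about 19.3 s. I pushed each poise along its beam with the closed fingertips. The large one went from 300 g to 500 g. The small one went from between the 80 g and 90 g notches to 50 g.

**Forces:** the highest reading during pushing was about 5 N, sampled at the end of each move. It fell to zero as each poise dropped into its notch.

**Final positions (top view, along y):** the large poise is at 73.9 mm against its red line at 74.0 mm. The small poise is at 63.1 mm against 65.0 mm. That 2 mm difference is about the calibration accuracy and well inside the notch's 5 mm draw. The large poise's button reading was less tidy at 71.4 mm, also within about 3 mm.

**Surroundings:** the beam tip still looks down in its fork. The lemon, tub and bottle show no change in either view. The knife shows none in the top view; the side view has some changed pixels around it. I took those to be the arm's shadow but did not check further.

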